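# Release the carousel brake, bring the milk jug to the front and hold it

### The job

Free the brake of the self-service carousel: push its black mushroom button fully down, let it spring back up, then twist the button clockwise (seen from above) to its stop. Then turn the carousel until the steel milk jug stands at the front pointer, and finish while gripping the carousel (a wooden grip tops its column) and holding it still there. Keep the four things upright in their places on the carousel and leave everything else on the counter where it is.

Things in the scene. Friction and masses are not known exactly. Their poses are not given: they have to be found in the camera images.
- carousel: fixed dark steel base disc, 224 mm across, 13 mm high; origin at the centre of its underside, on the turning axis; its -x axis points to the front pointer. At (-0.040, -0.195) m in its frame stands the brake: a grey housing 64 x 64 mm, 34 mm high, with the mushroom button on top, joined to the disc by a low strip and a push rod
- front_index (a point): tip of the small cone on the base's front pointer, 138 mm from the turning axis, 18 mm above the counter; axes as the base's (its -x points away from the turning axis), so a thing at the front has y = 0 here and x about 0.07
- turntable: pale wooden plate, 240 mm across, turns without limit about the vertical; origin at the centre of its underside, 16 mm above the counter. Things stand on it 26 mm above the counter, one in each quarter, about 67 mm from the axis. Above its origin: rim 22 mm, crossed 5 mm dividers along x and y 28 mm. The brake drags on it (1 N m) until released; then 0.06 N m turns it and it stays where left
- turntable_grip (a point): centre of the wooden bar grip on top of the turntable's central column, on the turning axis, 169 mm above the counter. The bar is 64 mm long along the turntable's x axis, 15 mm thick along y, 36 mm high (151 to 187 mm above the counter); grasp it from above across its thickness
- brake_top (a point): centre of the top of the brake's mushroom button, 77 mm above the counter when up. The cap is round, 40 mm across, with upright ribbed sides from 50 to 70 mm above the counter and a slightly domed top; it turns about its vertical axis and can be gripped from above at any yaw
- brake_press (a joint): how far the mushroom button is pushed down: 0 up, 0.006 m fully down; its spring takes 5.4 N fully down and brings it back up
- brake_knob (a joint): how far the mushroom button is twisted clockwise from above: 0 at the start (brake on), 1.2 rad at the stop (brake off); friction about 0.1 N m, it stays where it is left
- milk_jug: small pale steel milk jug with a handle, 80 x 74 mm over the handle and 76 mm high, standing loose in one quarter of the turntable with its handle outward; origin at the centre of its underside's outline
- sugar_jar: closed glass jar with a steel lid, 68 mm across, 95 mm high, loose on the turntable; origin at the centre of its underside
- tumbler_0: clear glass tumbler, 75 mm across, 109 mm high, loose on the turntable; origin at the centre of its underside
- lid_stack: stack of white cup lids, 73 mm across, 45 mm high, loose on the turntable; origin at the centre of its underside
- card_terminal: card terminal, 165 x 72 mm, 102 mm high, right of the carousel; origin at the centre of its underside; to be left alone
- tip_jar: glass jar with coins, 69 mm across, 92 mm high; origin at the centre of its underside; to be left alone
- service_bell: domed counter bell, 74 mm across, 50 mm high; origin at the centre of its underside; to be left alone
- tamper: coffee tamper with a wooden handle, 58 mm across, 83 mm high; origin at the centre of its underside; to be left alone
- loyalty_stamp: small hand stamp, 28 x 36 mm, 60 mm high; origin at the centre of its underside; to be left alone
- teaspoon_counter: teaspoon, 132 x 26 mm, 9 mm high; origin at its middle, on the counter; to be left alone
Mind the look-alikes: they are no part of the job. Leave any turquoise look-alike of the sugar_jar alone.

How it is judged:
On the way, in this order (a step that is already met when the one before it is completed fails the run):
1. the mushroom button is pushed fully down, not yet twisted (value of joint brake_press above 0.0048 m and value of joint brake_knob below 0.3 rad), for 0.05 s.
2. the button has sprung back up, not yet twisted (value of joint brake_press below 0.0015 m and value of joint brake_knob below 0.3 rad), for 0.05 s.
3. the button is twisted clockwise to its stop (value of joint brake_knob above 1.08 rad), for 0.1 s.
4. the milk jug stands at the front pointer and the carousel is held (y of milk_jug in the frame of front_index between -0.014 and 0.014 m and x of milk_jug in the frame of front_index below 0.11 m and contact force between the fingers and turntable above 2 N), for 0.2 s.
At the end, for the whole second after the job is handed in: the jug is at the pointer, its origin within 14 mm of the line from axis to pointer; the fingers press on the turntable with over 2 N and it stands still (under 0.06 rad/s); the button is up and at its clockwise stop (over 1.05 rad); the four things stand upright on the turntable (all of step 4 and angular speed of turntable below 0.06 rad/s and value of joint brake_knob above 1.05 rad and value of joint brake_press below 0.002 m and angle between each of milk_jug, sugar_jar, tumbler_0, lid_stack's own z axis and vertical below 0.2 rad and horizontal distance between each of milk_jug, sugar_jar, tumbler_0, lid_stack and turntable below 0.095 m and height (world z) of each of milk_jug, sugar_jar, tumbler_0, lid_stack below 0.04 m); the arm keeps its last pose, push and grip.
It fails at once if a thing on the carousel is tipped or lifted out (angle between any of milk_jug, sugar_jar, tumbler_0, lid_stack's own z axis and vertical above 0.35 rad or height (world z) of any of milk_jug, sugar_jar, tumbler_0, lid_stack above 0.06 m).
It fails at once if something else on the counter is moved by more than 3 cm (distance of any of card_terminal, tip_jar, service_bell, tamper, loyalty_stamp, teaspoon_counter from where it was at the start of the episode above 0.03 m).
It also fails if it takes over 72 s, if anything falls off the work surface, if the arm or the gripper's body presses on something with over 40 N, if the wrist force passes 120 N, or if a joint passes its speed limit or range.

### The arm

A 7-joint arm with a two-finger parallel gripper is mounted at the origin on a cart in front of the work surface, level with it; the furniture and walls round the work are solid. World frame = base frame: x ahead of the robot, y to its left, z up, the work surface at z = 0. Lengths are in m, angles in rad, forces in N, time in s.
With the tool pointing down it reaches from about 0.4 to 0.875 m from the base axis. Payload 6.5 kg.
Tool frame: the origin (TCP) lies at the very end of the fingers, on their centre line; the grasp point (between the pads) lies 19 mm behind it (bot.grip_depth is the distance from the TCP to the grasp point, in m); z points along the fingers, y is the line along which they close (so a half turn about z gives the same grasp; the last joint's range is limited). The gripper opens to 85 mm and grips with 20 to 120 N. Pads are 22 mm wide; open, the fingers measure 114 mm over their backs; the gripper's body (76 mm by 85 mm) begins 54 mm behind the grasp point. The pads swing forward as they close: fully open they stand 13 mm farther back than shut.
Start: joints at [-1.296, 0.536, -0.004, 1.538, 0.003, 1.067, -0.071], TCP at [0.217, 0.613, 0.231] pointing down, gripper open.
Joint ranges: [-2.7, 2.7], [-0.37, 2.16], [-1.27, 1.26], [0.24, 2.4], [-1.31, 4.45], [0.19, 1.91], [-2.76, 2.76]. Speed limits (rad/s): [2.39, 2.39, 3.14, 3.14, 3.14, 3.14, 3.14].

### API

Orientations are given as a rotation vector (axis times angle).
In Python, from station import observe, cams, bot gives the robot as it stands.
- The arm moves only by the tool move_arm, never from a script. Its arguments are lists of equal length, an entry for each row: "travel": the shift along the tool's x, y, z in mm, a list of three; "twist": the turn, a rotation vector about the tool's x, y, z in degrees, a list of three; "claw": the closure in counts, from 0 (fully open) to 255 (shut). In form: {"travel": [[dx, dy, dz], ...], "twist": [[wx, wy, wz], ...], "claw": [claw, ...]}. A call has exactly 8 rows; each row shifts and turns the commanded pose from where the row before left it, along the tool's axes as they then stand; what a row does not reach is not made up. A row lasts 1/8 s, in which the tool goes at most 62.5 mm and 10.7 degrees, less where a joint would pass 70% of its speed; a pose out of reach is approached as far as the arm can. A call is refused whole if a number of a shift passes 62.5 or a number of a turn 10.7, either way. A call with a gripper value outside its range is refused whole. The fingers move at their own pace and stop on an object; "squeeze" is the grip in N (left out, the last holds). Time passes only in rows, so rows that do not move let the fingers close, or fill a call up. It gives the time, the measured TCP pose, the force, the opening and the grip force at its end, in the units of the state.
- observe(): the state, without advancing time (a new reading comes with each control period).
- cams.get_image(name): name is "side" or "top" or "wrist"; returns (picture, depth): 420x560x3 uint8, red, green, blue; 420x560 float32, m along the optical axis (not along the pixel's ray), 0 where there is no reading.
- cams.get_calibration(name): a dict with "vfov" (degrees; the focal length in pixels is half the picture's height over the tangent of half this angle, whatever the lens; pixels are square), "cx", "cy" (the principal point, pixels), "dist" ([k1, k2, p1, p2, k3] as OpenCV has them; the pictures are not rectified), "R" (3x3) and "t" (3): a world point X has camera coordinates R X + t; the wrist camera has in their place "T_tool_cam" (4x4, takes a point from camera to tool coordinates, whose origin is the TCP and whose axes are the flange's). Camera axes: x right, y down, z forward; pixel columns grow to the right and rows downward; lengths in m; the calibration is good to about 2 mm. A picture is of the moment at which its call begins: read the wrist's pose just before it. get_calibration takes no time and is no camera call.
- bot.close_job(): hands the job in; it is judged then, once.
The state is a dict: "time_s": time; "joints": joint angles; "joint_velocities": joint speeds; "tau": joint torques, N m; "ee_pos": TCP position; "eef_rot": TCP orientation; "wrist_force": force on the tool from outside, world axes, zero at the start; "moment": the same for the moment, N m; "finger_gap": finger opening in m; "grasp_force": force on a finger pad.
Only numpy, scipy, OpenCV 4.12 (cv2) and the standard library are available. Lean on these libraries where they do the work, as an engineer would, in place of code of your own. Each camera call takes 0.05 s, during which the arm holds its last target. There are 200 camera calls.

## Working session

There is one attempt and no reset: what is moved stays moved. The work goes in short steps, Python scripts to look and compute and a tool call to move; the robot and the scene stay as the last step left them, time stands still between calls to the robot, and variables do not carry over. Pictures are saved under pics/ and viewed, at most 10 in all, crops included, and the job is handed in when it is done.

Besides the shell and the picture viewer there is one more tool, called after "Call:" by a JSON object that holds its "op" and its "data", one argument or row to a line. move_arm: Moves the arm, as the interface text tells. Its arguments: {"type":"object","properties":{"travel":{"type":"array","items":{"type":"array","items":{"type":"number"}}},"twist":{"type":"array","items":{"type":"array","items":{"type":"number"}}},"claw":{"type":"array","items":{"type":"number"}},"squeeze":{"type":"number"}},"required":["travel","twist","claw"]}

```bash
ls; mkdir -p pics
cat > h.py <<'E'
import numpy as np, cv2
from station import observe, cams, bot
from scipy.spatial.transform import Rotation as Rn
def K(c): 
    f=210/np.tan(np.radians(c['vfov'])/2); return np.array([[f,0,c['cx']],[0,f,c['cy']],[0,0,1]])
def cal(name):
    c=cams.get_calibration(name)
    if name=='wrist':
        s=observe(); T=np.eye(4); T[:3,:3]=Rn.from_rotvec(s['eef_rot']).as_matrix(); T[:3,3]=s['ee_pos']
        M=np.linalg.inv(T@np.array(c['T_tool_cam'])); return K(c),np.array(c['dist'],float),M[:3,:3],M[:3,3]
    return K(c),np.array(c['dist'],float),np.array(c['R']),np.array(c['t'])
def ray(C,uv,z):
    k,d,R,t=C; p=cv2.undistortPoints(np.array(uv,float).reshape(-1,1,2),k,d).reshape(-1,2)
    D=np.c_[p,np.ones(len(p))]@R; o=-R.T@t; return o+D*((z-o[2])/D[:,2])[:,None]
def pts(C,uv,dep):
    k,d,R,t=C; p=cv2.undistortPoints(np.array(uv,float).reshape(-1,1,2),k,d).reshape(-1,2)
    return (np.c_[p,np.ones(len(p))]*np.array(dep)[:,None]-t)@R
def proj(C,X):
    k,d,R,t=C; return cv2.projectPoints(np.array(X,float).reshape(-1,1,3),cv2.Rodrigues(R)[0],t,k,d)[0].reshape(-1,2)
E
python3 - <<'E'
from h import *
print(observe())
for n in ['top','side']:
    C=cal(n); im,d=cams.get_image(n); cv2.imwrite(f'pics/{n}0.png',im[...,::-1]); np.savez(f'{n}0.npz',im=im,d=d)
    print(n,-C[2].T@C[3],C[1],C[0])
E
```

```text
pics
{'time_s': 0.0, 'joints': array([-1.296192  ,  0.53719331, -0.00443522,  1.53887672,  0.00260686,
        1.06728944, -0.07117809]), 'joint_velocities': array([ 0.00052272, -0.00097452,  0.00011825, -0.00085837, -0.00012269,
       -0.00194879,  0.00062256]), 'tau': array([-1.77437182e-04, -5.83403993e+01,  1.04819756e+00, -2.59099191e+01,
        1.22614906e-02,  9.57964745e-03, -6.70137268e-06]), 'ee_pos': array([0.21706867, 0.61201   , 0.23039413]), 'eef_rot': array([-5.32573475e-01, -3.09595521e+00,  2.75434551e-03]), 'wrist_force': array([ 0.62055086, -0.84688408, -0.55821118]), 'moment': array([-0.01414422,  0.02592044, -0.01787973]), 'grasp_force': 0.0, 'finger_gap': 0.08534198465935032}
top [0.40480794 0.03032307 1.17744554] [-0.09541597  0.          0.          0.          0.        ] [[424.45131469   0.         287.67814981]
 [  0.         424.45131469 207.22146176]
 [  0.           0.           1.        ]]
side [-0.32333022 -0.72483307  0.83676785] [-0.137701  0.        0.        0.        0.      ] [[428.6372212    0.         281.26133374]
 [  0.         428.6372212  204.46918716]
 [  0.           0.           1.        ]]
```

View pics/top0.png

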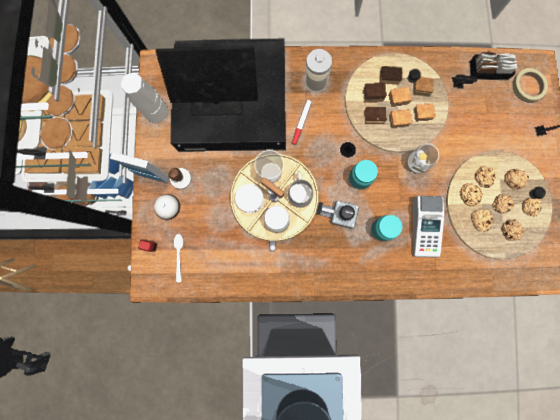

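View pics/side0.png

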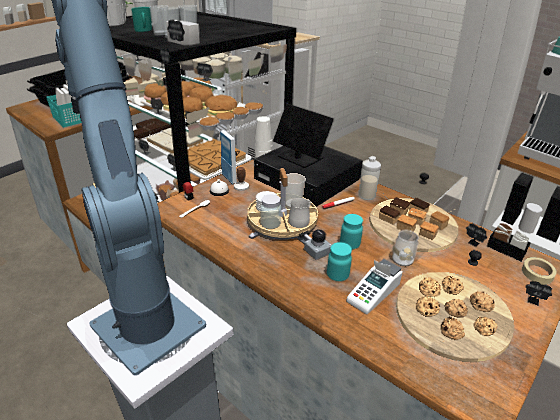

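The top view shows the carousel at about (275,197), its brake at (346,213) and the front pointer at (272,246). There are turquoise look-alikes at (364,174) and (388,228). I'll zoom in next.

Run:
```python
from h import *
a=np.load('top0.npz')['im'][145:255,220:370]; b=np.load('side0.npz')['im'][160:265,235:345]
a=cv2.resize(a,None,fx=4.0,fy=4.0,interpolation=cv2.INTER_CUBIC)
cv2.imwrite('pics/c0.png',a[...,::-1]); cv2.imwrite('pics/c1.png',cv2.resize(b,None,fx=5,fy=5,interpolation=cv2.INTER_CUBIC)[...,::-1])
```

```text
(no output)
```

View pics/c0.png

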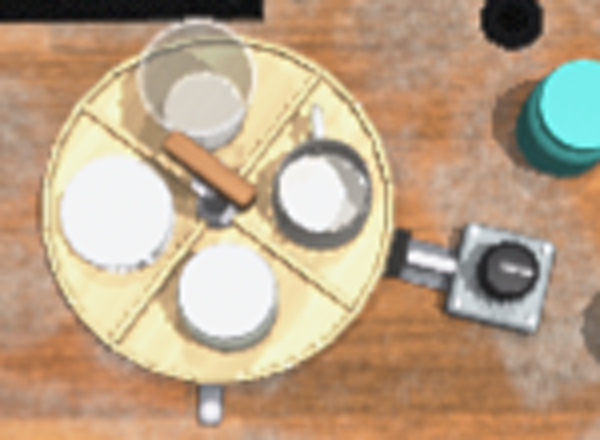

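View pics/c1.png

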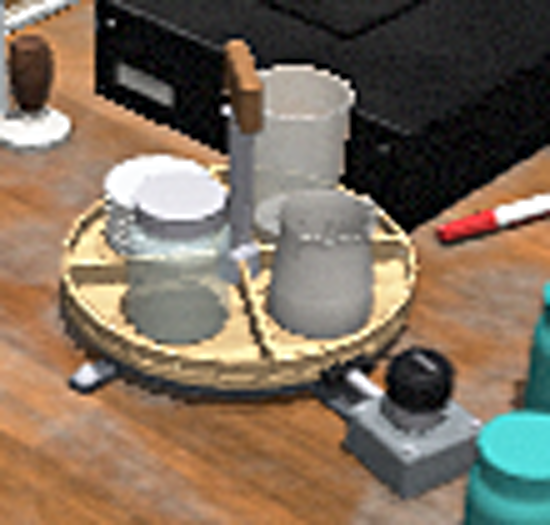

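The crops show the steel jug on the right of the plate at about (300,193) in the top view, with the jar in front, the lids on the left and the tumbler behind. The wooden bar runs diagonally, and the brake button is at about (347,212).

Run:
```python
from h import *
def cloud(n):
    f=np.load(n+'0.npz'); C=cal(n); d=f['d']; v,u=np.nonzero(d>0); return pts(C,np.c_[u,v],d[v,u]),f['im'][v,u].astype(float),np.c_[u,v],C
for n in ['top','side']:
    P,c,uv,C=cloud(n)
    hsv=cv2.cvtColor(c.astype(np.uint8)[None],cv2.COLOR_RGB2HSV)[0].astype(float)
    near=(np.hypot(P[:,0]-0.43,P[:,1]-.07)<.2)
    # rim
    m=near&(P[:,2]>.012)&(P[:,2]<.06)&(hsv[:,0]>17)&(hsv[:,0]<32)&(hsv[:,1]>50)&(hsv[:,2]>150)
    print(n,'plate',m.sum(),P[m].min(0),P[m].max(0))
    hull=cv2.convexHull(uv[m].astype(np.int32))[:,0]
    X=ray(C,hull,.038)
    A=np.c_[2*X[:,:2],np.ones(len(X))]; 
    w=np.ones(len(X),bool)
    for _ in range(4):
        s=np.linalg.lstsq(A[w],(X[w,:2]**2).sum(1),rcond=None)[0]; r=np.sqrt(s[2]+s[0]**2+s[1]**2); e=np.hypot(*(X[:,:2]-s[:2]).T)-r; w=abs(e)<.003
    print(' circle',s[:2],r,w.sum(),len(w))
    m=near&(P[:,2]>.145)&(P[:,2]<.2)&(np.hypot(*(P[:,:2]-s[:2]).T)<.05)
    if m.sum()>5:
        t=P[m]; print(' bar',m.sum(),t.min(0),t.max(0)); t=t[t[:,2]>.178]; r=cv2.minAreaRect(t[:,:2].astype(np.float32)*1000); print(r, 'med z',np.median(t[:,2]))
    m=(np.hypot(P[:,0]-s[0]+.03,P[:,1]-s[1]+.2)<.06)&(hsv[:,2]<90)&(P[:,2]>.045)&(P[:,2]<.09)
    print(' knob',m.sum(),P[m].mean(0),P[m].max(0))
    (u,v),r=cv2.minEnclosingCircle(uv[m].astype(np.float32)); print('  ',u,v,r,ray(C,[[u,v]],.068),ray(C,[uv[m].mean(0)],.07))
    m=near&(np.hypot(*(P[:,:2]-s[:2]).T)>.126)&(P[:,0]<s[0]-.11)&(P[:,2]>.008)&(P[:,2]<.03)
    print(' ptr',m.sum(), P[m].mean(0) if m.any() else '')
    if n=='top':
        a=s[:2]
        m=near&(P[:,2]>.085)&(P[:,2]<.112)&(P[:,1]<a[1]-.02)&(P[:,0]>a[0]-.06)&(P[:,0]<a[0]+.07)
        t=P[m]; print('jugrim',m.sum(),t.min(0),t.max(0)); print(cv2.minEnclosingCircle((t[:,:2]*1000).astype(np.float32)))
```

```text
top plate 1448 [ 0.46797985 -0.05187855  0.01689968] [0.62935694 0.18562947 0.0596707 ]
 circle [0.57579069 0.06765683] 0.10994124299548472 12 24
 bar 213 [0.56348335 0.04187538 0.1494151 ] [0.61017905 0.09628612 0.19209523]
((586.7871704101562, 68.4428482055664), (63.172794342041016, 15.358642578125), 52.231224060058594) med z 0.18666473019741744
 knob 121 [ 0.53651347 -0.11984155  0.07301669] [ 0.55352587 -0.10385594  0.07990031]
   346.2837829589844 212.6621551513672 7.649876117706299 [[ 0.53613273 -0.12294105  0.068     ]] [[ 0.53687121 -0.12026378  0.07      ]]
 ptr 13 [0.44400339 0.06815514 0.01198963]
jugrim 78 [ 0.51588749 -0.03200424  0.08529984] [0.61881246 0.038333   0.10535018]
((565.004638671875, 8.952486038208008), 53.807830810546875)
side plate 342 [ 0.46764449 -0.05148072  0.01676902] [0.60466759 0.18303154 0.05923216]
 circle [0.54451734 0.03243875] 0.09212947015938659 7 15
 bar 78 [0.56180436 0.03794756 0.14817869] [0.58563402 0.07064888 0.18879934]
((574.0283813476562, 51.802764892578125), (29.1789493560791, 13.653480529785156), 53.2590446472168) med z 0.18492019268153836
 knob 140 [ 0.52672579 -0.13188742  0.06652679] [ 0.5520267  -0.10868189  0.07852601]
   322.0 245.0 16.155593872070312 [[ 0.49859408 -0.16597079  0.068     ]] [[ 0.52283082 -0.1346417   0.07      ]]
 ptr 0
```

```bash
cat >> h.py <<'E'
def plan(target,yaw,n):
    "rows to reach TCP target pointing down with tool x at yaw (deg)"
    s=observe(); R0=Rn.from_rotvec(s['eef_rot']); p=np.array(s['ee_pos'])
    y=np.radians(yaw); R1=Rn.from_matrix(np.c_[[np.cos(y),np.sin(y),0],[np.sin(y),-np.cos(y),0],[0,0,-1]])
    w=(R0.inv()*R1).as_rotvec(); step=(np.array(target)-p)/n; k=Rn.from_rotvec(w/n); R=R0
    print('from',p.round(4),'tool x yaw',np.degrees(np.arctan2(*R0.as_matrix()[[1,0],0])).round(1),'twist/row',np.degrees(w/n).round(2))
    T=[]
    for i in range(n): T.append(R.inv().apply(step*1000).round(1).tolist()); R=R*k
    print(T)
E
python3 -c "
from h import *
plan([.5365,-.12,.26],112,24)
print(cams.get_calibration('wrist'))"
```

```text
from [0.2171 0.6121 0.2305] tool x yaw 160.5 twist/row [-0.    0.    2.02]
[[-22.7, -24.3, -1.2], [-23.6, -23.5, -1.2], [-24.4, -22.6, -1.2], [-25.2, -21.8, -1.2], [-25.9, -20.9, -1.2], [-26.6, -19.9, -1.2], [-27.3, -19.0, -1.2], [-28.0, -18.0, -1.2], [-28.6, -17.0, -1.2], [-29.2, -16.0, -1.2], [-29.7, -15.0, -1.2], [-30.2, -13.9, -1.2], [-30.7, -12.8, -1.2], [-31.1, -11.7, -1.2], [-31.5, -10.6, -1.2], [-31.9, -9.5, -1.2], [-32.2, -8.4, -1.2], [-32.5, -7.2, -1.2], [-32.7, -6.1, -1.2], [-32.9, -4.9, -1.2], [-33.1, -3.8, -1.2], [-33.2, -2.6, -1.2], [-33.2, -1.4, -1.2], [-33.3, -0.3, -1.2]]
{'vfov': 64.35648278953168, 'cx': 278.87527060363806, 'cy': 206.96942486082406, 'dist': array([-0.07641623,  0.        ,  0.        ,  0.        ,  0.        ]), 'T_tool_cam': array([[-1.49350707e-04, -9.47489533e-01, -3.19786744e-01,
         8.31156111e-02],
       [ 9.99999604e-01,  1.38936388e-04, -8.78683769e-04,
         1.11073359e-03],
       [ 8.76973690e-04, -3.19786749e-01,  9.47489138e-01,
        -1.42967457e-01],
       [ 0.00000000e+00,  0.00000000e+00,  0.00000000e+00,
         1.00000000e+00]])}
```

Call:
{"op": "move_arm", "data": {
  "travel": [
    [-22.7,-24.3,-1],
    [-23.6,-23.5,-1],
    [-24.4,-22.6,-1],
    [-25.2,-21.8,-1],
    [-26,-21,-1],
    [-26.6,-20,-1],
    [-27.3,-19,-1],
    [-28,-18,-1]
  ],
  "twist": [
    [0,0,2],
    [0,0,2],
    [0,0,2],
    [0,0,2],
    [0,0,2],
    [0,0,2],
    [0,0,2],
    [0,0,2]
  ],
  "claw": [0,0,0,0,0,0,0,0]
}}

```text
time_s: 1.1
ee_pos: [0.3241, 0.3672, 0.2391]
eef_rot: [-0.96, -2.991, 0.001]
wrist_force: [0.1, -0.3, 0.4]
finger_gap: 0.0855
grasp_force: 0.0
```

Call:
{"op": "move_arm", "data": {
  "travel": [
    [-28.6,-17,-1],
    [-29.2,-16,-1],
    [-29.7,-15,-1],
    [-30.2,-14,-1],
    [-30.7,-13,-1],
    [-31,-11.7,-1],
    [-31.5,-10.6,-1],
    [-32,-9.5,-1]
  ],
  "twist": [
    [0,0,2],
    [0,0,2],
    [0,0,2],
    [0,0,2],
    [0,0,2],
    [0,0,2],
    [0,0,2],
    [0,0,2]
  ],
  "claw": [0,0,0,0,0,0,0,0]
}}

```text
time_s: 2.1
ee_pos: [0.4312, 0.1238, 0.2472]
eef_rot: [-1.367, -2.828, 0.0]
wrist_force: [-0.8, 0.0, -0.2]
finger_gap: 0.0855
grasp_force: 0.0
```

Call:
{"op": "move_arm", "data": {
  "travel": [
    [-32.2,-8.4,-1],
    [-32.5,-7.2,-1],
    [-32.7,-6,-1],
    [-33,-5,-1],
    [-33,-3.8,-1],
    [-33.2,-2.6,-1],
    [-33.2,-1.4,-1],
    [-33.3,-0.3,-1]
  ],
  "twist": [
    [0,0,2],
    [0,0,2],
    [0,0,2],
    [0,0,2],
    [0,0,2],
    [0,0,2],
    [0,0,2],
    [0,0,2]
  ],
  "claw": [0,0,0,0,0,0,0,0]
}}

```text
time_s: 3.1
ee_pos: [0.5393, -0.1193, 0.255]
eef_rot: [-1.747, -2.61, 0.0]
wrist_force: [0.3, 0.6, 0.7]
finger_gap: 0.086
grasp_force: 0.0
```

Run:
```python
from h import *
print(observe()['ee_pos'],observe()['joints'],observe()['wrist_force'])
C=cal('wrist'); im,d=cams.get_image('wrist'); np.savez('w1.npz',im=im,d=d); cv2.imwrite('pics/w1.png',im[...,::-1])
v,u=np.nonzero(d>0); P=pts(C,np.c_[u,v],d[v,u]); g=im[v,u].max(1)
m=(np.hypot(P[:,0]-.5365,P[:,1]+.12)<.05)&(P[:,2]>.045)&(P[:,2]<.09)&(g<110)
t=P[m]; print(m.sum(),t.mean(0),t.max(0)); t=t[t[:,2]>.066]; print(cv2.minEnclosingCircle((t[:,:2]*1000).astype(np.float32)))
h=(np.hypot(P[:,0]-.5365,P[:,1]+.12)<.06)&(abs(P[:,2]-.034)<.006); print(cv2.minAreaRect((P[h][:,:2]*1000).astype(np.float32)))
```

```text
[ 0.53934038 -0.11926656  0.25501657] [-0.26673474  0.37260043  0.5178383   1.79896497 -0.21234339  1.02604836
  0.7238644 ] [0.34125768 0.62664859 0.70408433]
1109 [ 0.53488325 -0.11990446  0.07300717] [ 0.55536926 -0.10296801  0.077896  ]
((535.6340942382812, -123.09246826171875), 20.461488723754883)
((539.724853515625, -108.88768005371094), (94.46409606933594, 64.2472152709961), 75.30241394042969)
```

View pics/w1.png

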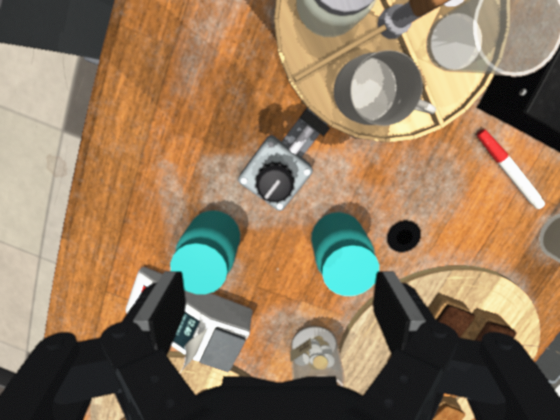

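The knob shows at (275,183) in the wrist view, which puts it at about (0.5356, -0.123). The turquoise jars are clear of it. I'll close the gripper and press.

```bash
python3 -c "
from h import *
plan([.5356,-.1228,.087],112,8)"
```

```text
from [ 0.5404 -0.1243  0.2555] tool x yaw 112.1 twist/row [-0.    0.03  0.01]
[[0.5, -0.5, 21.1], [0.5, -0.5, 21.1], [0.5, -0.5, 21.1], [0.5, -0.5, 21.1], [0.4, -0.5, 21.1], [0.4, -0.5, 21.1], [0.4, -0.5, 21.1], [0.4, -0.5, 21.1]]
```

Call:
{"op": "move_arm", "data": {
  "travel": [
    [0.5,-0.5,21],
    [0.5,-0.5,21],
    [0.5,-0.5,21],
    [0.5,-0.5,21],
    [0.4,-0.5,21],
    [0.4,-0.5,21],
    [0.4,-0.5,21],
    [0.4,-0.5,21]
  ],
  "twist": [
    [0,0,0],
    [0,0,0],
    [0,0,0],
    [0,0,0],
    [0,0,0],
    [0,0,0],
    [0,0,0],
    [0,0,0]
  ],
  "claw": [255,255,255,255,255,255,255,255],
  "squeeze": 30
}}

```text
time_s: 4.15
ee_pos: [0.5339, -0.1164, 0.0864]
eef_rot: [-1.745, -2.612, 0.0]
wrist_force: [0.2, 0.4, -0.0]
finger_gap: 0.0001
grasp_force: 0.0
```

Call:
{"op": "move_arm", "data": {
  "travel": [
    [0,0,4],
    [0,0,2],
    [0,0,2],
    [0,0,2],
    [0,0,2],
    [0,0,1],
    [0,0,1],
    [0,0,0]
  ],
  "twist": [
    [0,0,0],
    [0,0,0],
    [0,0,0],
    [0,0,0],
    [0,0,0],
    [0,0,0],
    [0,0,0],
    [0,0,0]
  ],
  "claw": [255,255,255,255,255,255,255,255]
}}

```text
time_s: 5.15
ee_pos: [0.5345, -0.1167, 0.0735]
eef_rot: [1.746, 2.611, 0.0]
wrist_force: [0.6, -0.2, 2.7]
finger_gap: -0.0
grasp_force: 1.3
```

```bash
python3 -c "
from h import *
plan([.5356,-.1228,.070],112,1); print(observe()['wrist_force'])"
```

```text
from [ 0.5345 -0.1167  0.0735] tool x yaw 112.5 twist/row [0.03 0.01 0.47]
[[-6.1, -1.3, 3.5]]
[ 0.60302292 -0.15121711  2.71718367]
```

Call:
{"op": "move_arm", "data": {
  "travel": [
    [0,0,1],
    [0,0,1],
    [0,0,1],
    [0,0,0.5],
    [0,0,0.5],
    [0,0,0],
    [0,0,0],
    [0,0,0]
  ],
  "twist": [
    [0,0,0],
    [0,0,0],
    [0,0,0],
    [0,0,0],
    [0,0,0],
    [0,0,0],
    [0,0,0],
    [0,0,0]
  ],
  "claw": [255,255,255,255,255,255,255,255]
}}

```text
time_s: 6.15
ee_pos: [0.5347, -0.1167, 0.0704]
eef_rot: [1.746, 2.611, 0.001]
wrist_force: [-2.0, 1.2, 15.0]
finger_gap: -0.0001
grasp_force: 7.4
```

Call:
{"op": "move_arm", "data": {
  "travel": [
    [0,0,-5],
    [0,0,-10],
    [-1,0,-10],
    [-2,-0.5,-10],
    [-2,-0.5,-5],
    [-1,-0.3,0],
    [0,0,0],
    [0,0,0]
  ],
  "twist": [
    [0,0,0],
    [0,0,0],
    [0,0,0],
    [0,0,0],
    [0,0,0],
    [0,0,0],
    [0,0,0],
    [0,0,0]
  ],
  "claw": [255,255,255,75,75,75,75,75]
}}

```text
time_s: 7.15
ee_pos: [0.535, -0.1226, 0.109]
eef_rot: [-1.745, -2.611, 0.0]
wrist_force: [-0.9, -0.4, -0.1]
finger_gap: 0.061
grasp_force: 0.0
```

```bash
python3 -c "
from h import *
plan([.5356,-.1228,.054],112,8);o=observe(); print(o['wrist_force'],o['finger_gap'])"
```

```text
from [ 0.535  -0.1226  0.109 ] tool x yaw 112.5 twist/row [-0.   -0.    0.06]
[[-0.1, 0.1, 6.9], [-0.1, 0.1, 6.9], [-0.1, 0.1, 6.9], [-0.1, 0.1, 6.9], [-0.1, 0.1, 6.9], [-0.1, 0.1, 6.9], [-0.1, 0.1, 6.9], [-0.1, 0.1, 6.9]]
[-0.93557925 -0.35372047 -0.11095416] 0.061043882418561284
```

Call:
{"op": "move_arm", "data": {
  "travel": [
    [0,0,10],
    [0,0,10],
    [0,0,10],
    [0,0,10],
    [0,0,8],
    [0,0,7],
    [0,0,5],
    [0,0,0]
  ],
  "twist": [
    [0,0,0],
    [0,0,0],
    [0,0,0],
    [0,0,0],
    [0,0,0],
    [0,0,0],
    [0,0,0],
    [0,0,0]
  ],
  "claw": [75,75,75,75,75,75,75,75]
}}

```text
time_s: 8.15
ee_pos: [0.5351, -0.1227, 0.049]
eef_rot: [-1.746, -2.611, 0.0]
wrist_force: [0.0, 0.7, 0.8]
finger_gap: 0.0598
grasp_force: 0.0
```

Call:
{"op": "move_arm", "data": {
  "travel": [
    [0,0,0],
    [0,0,0],
    [0,0,0],
    [0,0,0],
    [0,0,0],
    [0,0,0],
    [0,0,0],
    [0,0,0]
  ],
  "twist": [
    [0,0,0],
    [0,0,0],
    [0,0,0],
    [0,0,0],
    [0,0,0],
    [0,0,0],
    [0,0,0],
    [0,0,0]
  ],
  "claw": [255,255,255,255,255,255,255,255],
  "squeeze": 40
}}

```text
time_s: 9.15
ee_pos: [0.5357, -0.1227, 0.0494]
eef_rot: [1.745, 2.611, 0.001]
wrist_force: [2.5, 1.0, 0.1]
finger_gap: 0.0379
grasp_force: 42.1
```

Call:
{"op": "move_arm", "data": {
  "travel": [
    [0,0,0],
    [0,0,0],
    [0,0,0],
    [0,0,0],
    [0,0,0],
    [0,0,0],
    [0,0,0],
    [0,0,0]
  ],
  "twist": [
    [0,0,8],
    [0,0,8],
    [0,0,8],
    [0,0,8],
    [0,0,8],
    [0,0,8],
    [0,0,8],
    [0,0,4]
  ],
  "claw": [255,255,255,255,255,255,255,255]
}}

```text
time_s: 10.15
ee_pos: [0.5376, -0.1229, 0.0499]
eef_rot: [2.817, 1.384, 0.005]
wrist_force: [6.8, -0.5, 0.8]
finger_gap: 0.0381
grasp_force: 42.0
```

Call:
{"op": "move_arm", "data": {
  "travel": [
    [0,0,0],
    [0,0,0],
    [0,0,0],
    [0,0,0],
    [0,0,0],
    [0,0,0],
    [0,0,0],
    [0,0,0]
  ],
  "twist": [
    [0,0,4],
    [0,0,3],
    [0,0,2],
    [0,0,2],
    [0,0,2],
    [0,0,0],
    [0,0,0],
    [0,0,0]
  ],
  "claw": [255,255,255,255,255,255,255,255]
}}

```text
time_s: 11.15
ee_pos: [0.5379, -0.1233, 0.0501]
eef_rot: [2.953, 1.063, 0.006]
wrist_force: [6.5, -0.5, 0.2]
finger_gap: 0.0381
grasp_force: 41.4
```

```bash
python3 -c "
from h import *
plan([.5356,-.1228,.054],40,1);o=observe(); print(o['wrist_force'],o['moment'],o['finger_gap'],o['joints'])"
```

```text
from [ 0.5379 -0.1233  0.0501] tool x yaw 39.6 twist/row [ 0.25 -0.13 -0.42]
[[-1.5, -1.8, -3.9]]
[ 6.54306347 -0.46385447  0.20475267] [-0.23833637 -1.52929291  0.50301981] 0.03812995920437172 [-0.36145425  0.75739141  0.68929546  1.94324547 -0.7373023   0.70555676
 -0.09925742]
```

Call:
{"op": "move_arm", "data": {
  "travel": [
    [0,0,0],
    [0,0,0],
    [0,0,0],
    [0,0,-10],
    [0,0,-30],
    [0,0,-50],
    [0,0,-55],
    [0,0,-50]
  ],
  "twist": [
    [0,0,0],
    [0,0,0],
    [0,0,0],
    [0,0,0],
    [0,0,0],
    [0,0,0],
    [0,0,0],
    [0,0,0]
  ],
  "claw": [75,75,75,75,75,75,75,75]
}}

```text
time_s: 12.15
ee_pos: [0.5349, -0.1229, 0.2467]
eef_rot: [2.957, 1.06, 0.001]
wrist_force: [0.3, 1.7, -0.2]
finger_gap: 0.0602
grasp_force: 0.0
```

Call:
{"op": "move_arm", "data": {
  "travel": [
    [0,0,0],
    [0,0,0],
    [0,0,0],
    [0,0,0],
    [0,0,0],
    [0,0,0],
    [0,0,0],
    [0,0,0]
  ],
  "twist": [
    [0,0,-3],
    [0,0,-3],
    [0,0,-3],
    [0,0,-3],
    [0,0,0],
    [0,0,0],
    [0,0,0],
    [0,0,0]
  ],
  "claw": [75,75,75,75,75,75,75,75]
}}

```text
time_s: 13.15
ee_pos: [0.5352, -0.1227, 0.2443]
eef_rot: [-2.83, -1.364, 0.0]
wrist_force: [-0.3, 0.5, -0.2]
finger_gap: 0.0602
grasp_force: 0.0
```

Run:
```python
from h import *
plan([.5868,.0684,.235],52.2,8); print(observe()['joints'])
for n in ['top','wrist']:
    C=cal(n); im,d=cams.get_image(n); np.savez(n+'2.npz',im=im,d=d); cv2.imwrite(f'pics/{n}2.png',im[...,::-1])
C=cal('wrist'); im=np.load('wrist2.npz')['im'];
```

```text
from [ 0.5352 -0.1227  0.2443] tool x yaw 51.5 twist/row [-0.    0.   -0.09]
[[22.7, -9.8, 1.2], [22.7, -9.8, 1.2], [22.7, -9.8, 1.2], [22.7, -9.7, 1.2], [22.8, -9.7, 1.2], [22.8, -9.7, 1.2], [22.8, -9.6, 1.2], [22.8, -9.6, 1.2]]
[-0.52670936  0.474314    0.90171308  1.83232291 -0.42749616  1.04303925
 -0.12962591]
```

View pics/wrist2.png

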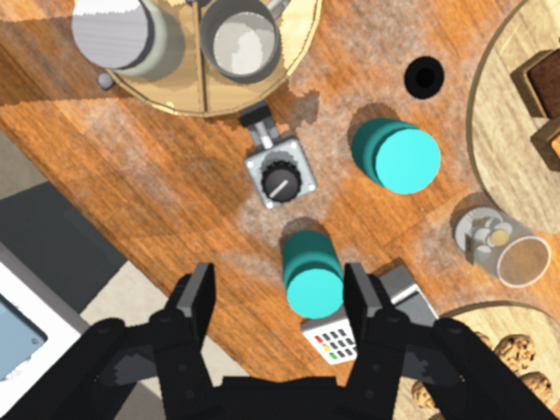

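The wrist view shows the knob line at (272..288, 191..181), the jug rim around (241,42) and the pointer tip near (105,80). I'll work out the knob twist, the pointer direction and the jug angle from these.

Run:
```python
from h import *
cw=cams.get_calibration('wrist')
def cal2(p,rv):
    T=np.eye(4);T[:3,:3]=Rn.from_rotvec(rv).as_matrix();T[:3,3]=p;M=np.linalg.inv(T@np.array(cw['T_tool_cam']));return K(cw),np.array(cw['dist'],float),M[:3,:3],M[:3,3]
k=[.5356,-.1230,.077]
for f,C in [('w1',cal2([.5393,-.1193,.255],[-1.747,-2.61,0])),('wrist2',cal('wrist'))]:
    im=np.load(f+'.npz')['im'].astype(int); c=proj(C,[k])[0]
    v,u=np.mgrid[0:420,0:560]; m=(np.hypot(u-c[0],v-c[1])<14)&(im.min(2)>120)
    X=ray(C,np.c_[u[m],v[m]],.077); q=X-X.mean(0); w=np.linalg.svd(q[:,:2])[2][0]; print(f,c,m.sum(),X.mean(0)[:2],'line deg',np.degrees(np.arctan2(w[1],w[0])),np.ptp(q,0))
C=cal('wrist'); A=np.array([.5868,.0684])
f=np.load('wrist2.npz');d=f['d']; v,u=np.nonzero(d>0); P=pts(C,np.c_[u,v],d[v,u])
q=P[:,:2]-A; r=np.hypot(*q.T); a=np.degrees(np.arctan2(q[:,1],q[:,0]))
m=(r>.126)&(r<.145)&(P[:,2]>.006)&(P[:,2]<.03)&(abs((a-180+180)%360-180)<15)
print('ptr',m.sum(),P[m].mean(0),a[m]%360 if m.sum()<30 else np.median(a[m]%360))
m=(r>.02)&(r<.125)&(P[:,2]>.094)&(P[:,2]<.11)&(abs(a+90)<50)
print('jug rim',m.sum(),P[m].min(0),P[m].max(0),cv2.minEnclosingCircle((P[m][:,:2]*1000).astype(np.float32)))
m=(r>.02)&(r<.125)&(P[:,2]>.045)&(P[:,2]<.11)&(abs(a+90)<45); print('jug all',P[m].min(0),P[m].max(0))
print('ptr ray',ray(C,[[105,80]],.014))
f=np.load('top2.npz');d=f['d'];C=cal('top'); v,u=np.nonzero(d>0); P=pts(C,np.c_[u,v],d[v,u])
b=(np.hypot(P[:,0]-A[0],P[:,1]-A[1])<.05)&(P[:,2]>.178)&(P[:,2]<.2); print(cv2.minAreaRect((P[b][:,:2]*1000).astype(np.float32)))
```

```text
w1 [275.14314212 184.67458509] 93 [ 0.53458923 -0.12709155] line deg -104.48058451757507 [0.00810046 0.01986316 0.        ]
wrist2 [280.42266334 185.38189847] 102 [ 0.53329748 -0.1239719 ] line deg -173.61500167141992 [0.0214884  0.00606209 0.        ]
ptr 194 [0.45052538 0.07488983 0.01112019] 177.50241203710434
jug rim 696 [ 0.55896562 -0.03260131  0.09400465] [0.63106434 0.02988823 0.10417939] ((594.7706909179688, -1.4937103986740112), 36.29827880859375)
jug all [ 0.51681403 -0.03614556  0.04500152] [0.64395691 0.05283559 0.10417939]
ptr ray [[0.45094868 0.07400723 0.014     ]]
((586.7518920898438, 68.2880630493164), (63.21553039550781, 15.508024215698242), 52.452152252197266)
```

The knob turned 69° (1.2 rad), so it is at its stop. The pointer direction is about 177° and the jug is at about 275°. Next I'll grip the bar.

Call:
{"op": "move_arm", "data": {
  "travel": [
    [22.7,-9.8,1],
    [22.7,-9.8,1],
    [22.7,-9.8,1],
    [22.7,-9.7,1],
    [22.8,-9.7,1],
    [22.8,-9.7,1],
    [22.8,-9.6,1],
    [22.8,-9.6,1]
  ],
  "twist": [
    [0,0,-1],
    [0,0,0],
    [0,0,0],
    [0,0,0],
    [0,0,0],
    [0,0,0],
    [0,0,0],
    [0,0,0]
  ],
  "claw": [75,75,75,75,75,75,75,75]
}}

```text
time_s: 14.25
ee_pos: [0.5851, 0.0698, 0.2362]
eef_rot: [2.818, 1.389, -0.0]
wrist_force: [-0.2, 0.6, 0.1]
finger_gap: 0.0603
grasp_force: 0.0
```

Call:
{"op": "move_arm", "data": {
  "travel": [
    [0,0,0],
    [0,0,0],
    [0,0,0],
    [0,0,0],
    [0,0,0],
    [0,0,0],
    [0,0,0],
    [0,0,0]
  ],
  "twist": [
    [0,0,0],
    [0,0,0],
    [0,0,0],
    [0,0,0],
    [0,0,0],
    [0,0,0],
    [0,0,0],
    [0,0,0]
  ],
  "claw": [75,75,75,75,75,75,75,75]
}}

```text
time_s: 15.25
ee_pos: [0.5849, 0.0689, 0.2363]
eef_rot: [2.818, 1.389, 0.0]
wrist_force: [0.3, 0.1, -0.4]
finger_gap: 0.0602
grasp_force: 0.0
```

```bash
python3 -c "
from h import *
plan([.5868,.0684,.150],52.4,7); print(observe()['joints'])"
```

```text
from [0.5849 0.0689 0.2363] tool x yaw 52.5 twist/row [ 0.   -0.    0.01]
[[0.1, 0.3, 12.3], [0.1, 0.3, 12.3], [0.1, 0.3, 12.3], [0.1, 0.3, 12.3], [0.1, 0.3, 12.3], [0.1, 0.3, 12.3], [0.1, 0.3, 12.3]]
[-0.79820373  0.55325845  0.85849952  1.73699701 -0.47034944  1.07068983
 -0.43594456]
```

Call:
{"op": "move_arm", "data": {
  "travel": [
    [0.1,0.3,12],
    [0.1,0.3,12],
    [0.1,0.3,12],
    [0.1,0.3,12],
    [0.1,0.3,12],
    [0.1,0.3,12],
    [0.1,0.3,13],
    [0,0,0]
  ],
  "twist": [
    [0,0,0],
    [0,0,0],
    [0,0,0],
    [0,0,0],
    [0,0,0],
    [0,0,0],
    [0,0,0],
    [0,0,0]
  ],
  "claw": [75,75,75,75,75,75,75,75]
}}

```text
time_s: 16.25
ee_pos: [0.5863, 0.0681, 0.1502]
eef_rot: [-2.818, -1.389, 0.003]
wrist_force: [0.6, 0.1, 1.0]
finger_gap: 0.0607
grasp_force: 0.0
```

Call:
{"op": "move_arm", "data": {
  "travel": [
    [0,0,0],
    [0,0,0],
    [0,0,0],
    [0,0,0],
    [0,0,0],
    [0,0,0],
    [0,0,0],
    [0,0,0]
  ],
  "twist": [
    [0,0,0],
    [0,0,0],
    [0,0,0],
    [0,0,0],
    [0,0,0],
    [0,0,0],
    [0,0,0],
    [0,0,0]
  ],
  "claw": [255,255,255,255,255,255,255,255],
  "squeeze": 40
}}

```text
time_s: 17.25
ee_pos: [0.5871, 0.0686, 0.1524]
eef_rot: [-2.817, -1.389, -0.002]
wrist_force: [-2.8, 2.0, 6.8]
finger_gap: 0.0144
grasp_force: 47.5
```

Call:
{"op": "move_arm", "data": {
  "travel": [
    [0,0,0],
    [0,0,0],
    [0,0,0],
    [0,0,0],
    [0,0,0],
    [0,0,0],
    [0,0,0],
    [0,0,0]
  ],
  "twist": [
    [0,0,2],
    [0,0,4],
    [0,0,5],
    [0,0,5],
    [0,0,5],
    [0,0,5],
    [0,0,5],
    [0,0,5]
  ],
  "claw": [255,255,255,255,255,255,255,255]
}}

```text
time_s: 18.25
ee_pos: [0.5874, 0.0683, 0.1524]
eef_rot: [-3.109, -0.446, -0.002]
wrist_force: [-3.1, 0.1, 6.0]
finger_gap: 0.0143
grasp_force: 47.3
```

```bash
python3 -c "
from h import *
plan([.5868,.0684,.150],-45.6,16); o=observe();print(o['joints'],o['wrist_force'],o['moment'],o['finger_gap'])"
```

```text
from [0.5874 0.0683 0.1524] tool x yaw 16.3 twist/row [-0.   -0.    3.87]
[[-0.0, -0.0, 0.2], [-0.0, -0.0, 0.2], [-0.0, -0.0, 0.2], [-0.0, -0.0, 0.2], [-0.0, -0.0, 0.2], [-0.0, -0.0, 0.2], [-0.0, -0.0, 0.2], [-0.0, -0.0, 0.2], [-0.0, 0.0, 0.2], [-0.0, 0.0, 0.2], [-0.0, 0.0, 0.2], [-0.0, 0.0, 0.2], [-0.0, 0.0, 0.2], [-0.0, 0.0, 0.2], [-0.0, 0.0, 0.2], [-0.0, 0.0, 0.2]]
[-0.82413277  0.72553908  0.92995177  1.80191015 -0.69665027  0.9788818
 -0.88664437] [-3.08848279  0.08827767  5.95539074] [-0.05179043  0.40211828  0.09168289] 0.014275140239899694
```

Call:
{"op": "move_arm", "data": {
  "travel": [
    [0,0,0],
    [0,0,0],
    [0,0,0],
    [0,0,0],
    [0,0,0],
    [0,0,0],
    [0,0,0],
    [0,0,0]
  ],
  "twist": [
    [0,0,4],
    [0,0,5],
    [0,0,5],
    [0,0,5],
    [0,0,5],
    [0,0,5],
    [0,0,5],
    [0,0,4]
  ],
  "claw": [255,255,255,255,255,255,255,255]
}}

```text
time_s: 19.25
ee_pos: [0.5873, 0.0679, 0.1524]
eef_rot: [-3.085, 0.59, -0.001]
wrist_force: [-2.6, -0.4, 6.6]
finger_gap: 0.0147
grasp_force: 47.3
```

Call:
{"op": "move_arm", "data": {
  "travel": [
    [0,0,0],
    [0,0,0],
    [0,0,0],
    [0,0,0],
    [0,0,0],
    [0,0,0],
    [0,0,0],
    [0,0,0]
  ],
  "twist": [
    [0,0,4],
    [0,0,5],
    [0,0,5],
    [0,0,4],
    [0,0,3],
    [0,0,1],
    [0,0,0],
    [0,0,0]
  ],
  "claw": [255,255,255,255,255,255,255,255]
}}

```text
time_s: 20.25
ee_pos: [0.5872, 0.0677, 0.1524]
eef_rot: [-2.917, 1.165, -0.001]
wrist_force: [-3.0, 0.4, 7.3]
finger_gap: 0.0145
grasp_force: 47.4
```

Run:
```python
from h import *
plan([.5868,.0684,.150],-45.6,1); o=observe();print(o['joints'],o['wrist_force'],o['moment'],o['grasp_force'])
A=np.array([.5868,.0684])
ims=[]
for n in ['wrist','side','top']:
    C=cal(n); im,d=cams.get_image(n); 
    v,u=np.nonzero(d>0); P=pts(C,np.c_[u,v],d[v,u]); q=P[:,:2]-A; r=np.hypot(*q.T); a=np.degrees(np.arctan2(q[:,1],q[:,0]))%360
    m=(r>.02)&(r<.125)&(P[:,2]>.06)&(P[:,2]<.107)&(abs(a-180)<40)
    if m.sum()>20: print(n,m.sum(),P[m].min(0),P[m].max(0),'med',np.median(P[m],0))
    c=proj(C,[[.5,.07,.06]])[0].astype(int); print(c)
    if n!='wrist':
        x,y=max(c[0]-45,0),max(c[1]-55,0); ims.append(cv2.resize(im[y:y+100,x:x+100],(400,400),interpolation=cv2.INTER_CUBIC))
    else: ims.append(cv2.resize(im,(533,400)))
cv2.imwrite('pics/end.png',cv2.resize(np.hstack(ims),(800,240))[...,::-1])
```

```text
from [0.5872 0.0677 0.1524] tool x yaw -43.5 twist/row [-0.02 -0.03  2.07]
[[-0.8, -0.3, 2.4]]
[-0.9284482   0.86731742  1.15558094  1.80714868 -0.89755475  1.10281715
 -1.77236233] [-3.01698129  0.4453892   7.34793316] [-0.36918604  0.6199533  -0.05421337] 47.43938863015501
wrist 3275 [0.48307019 0.01441575 0.06003079] [0.55029036 0.09095364 0.10379369] med [0.52512157 0.05271706 0.08008585]
[351 284]
side 398 [0.47985479 0.01201316 0.06015101] [0.55007825 0.10716347 0.10393065] med [0.51223611 0.06463094 0.0821929 ]
[263 215]
top 181 [0.48284695 0.01539922 0.06041388] [0.54676063 0.10494908 0.10623746] med [0.51161248 0.06264203 0.090493  ]
[273 227]
```

View pics/end.png

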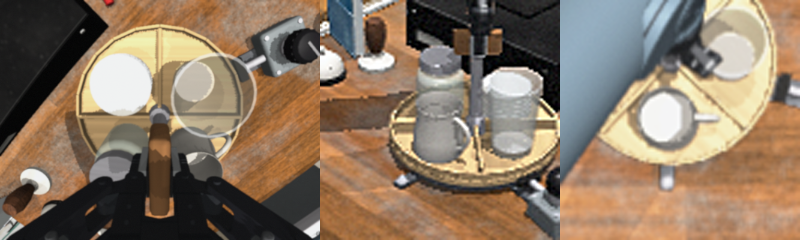

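Run:
```python
from h import *
A=np.array([.5868,.0684]); th=np.radians(177); ex=np.array([np.cos(th),np.sin(th)]); ey=np.array([-ex[1],ex[0]])  # ex to pointer
for n in ['side','top']:
    C=cal(n); im,d=cams.get_image(n); v,u=np.nonzero(d>0); P=pts(C,np.c_[u,v],d[v,u]); q=(P[:,:2]-A); L=np.c_[q@ex,q@ey]
    for lo,hi in [(.05,.06),(.06,.07),(.07,.08),(.08,.09),(.09,.098),(.098,.106)]:
        m=(P[:,2]>lo)&(P[:,2]<hi)&(L[:,0]>.02)&(L[:,0]<.115)&(abs(L[:,1])<.055)
        if m.sum()>4: print(n,lo,m.sum(),(L[m].min(0)*1e3).round(),(L[m].max(0)*1e3).round(),'pct y',(np.percentile(L[m][:,1],[2,10,90,98])*1e3).round())
    if n=='top':
        m=(P[:,2]<.03)&(L[:,0]>.124)&(L[:,0]<.15)&(abs(L[:,1])<.02)&(P[:,2]>.006); print('ptr',m.sum(),(L[m].mean(0)*1e3).round(1))
        g=cv2.cvtColor(im,cv2.COLOR_RGB2GRAY)[190:260,235:315]; c=cv2.HoughCircles(cv2.resize(g,None,fx=4,fy=4,interpolation=cv2.INTER_CUBIC),cv2.HOUGH_GRADIENT,1.5,60,param1=100,param2=25,minRadius=38,maxRadius=60)
        if c is not None:
            for x,y,r in c[0][:4]: 
                X=ray(C,[[235+x/4,190+y/4]],.102)[0]; print('circ',r/4,X,(X[:2]-A)@ex,(X[:2]-A)@ey)
```

```text
side 0.05 61 [ 21. -16.] [107.  52.] pct y [-13.  -1.  39.  52.]
side 0.06 85 [ 20. -31.] [105.  52.] pct y [-29. -24.  33.  51.]
side 0.07 87 [ 23. -33.] [103.  52.] pct y [-31. -28.  31.  33.]
side 0.08 111 [ 20. -54.] [100.  55.] pct y [-50. -39.  34.  54.]
side 0.09 105 [ 22. -54.] [100.  50.] pct y [-52. -46.  29.  43.]
side 0.098 42 [ 21. -53.] [100.  54.] pct y [-52. -48.  31.  52.]
top 0.05 33 [ 22. -33.] [104.  52.] pct y [-29. -12.  47.  52.]
top 0.06 33 [ 53. -32.] [104.  31.] pct y [-30. -24.  30.  31.]
top 0.07 27 [ 72. -29.] [102.  31.] pct y [-25. -16.  29.  31.]
top 0.08 25 [ 22. -20.] [100.  54.] pct y [-18.  -3.  53.  54.]
top 0.09 54 [ 22. -31.] [99. 49.] pct y [-29. -28.  43.  47.]
top 0.098 38 [ 25. -31.] [100.  52.] pct y [-30. -30.  28.  42.]
ptr 39 [135.4  -0.4]
circ 11.075 [0.51436491 0.08329763 0.102     ] 0.07311549860644197 -0.011086250255654382
circ 12.3125 [0.58690181 0.00098664 0.102     ] -0.0036298180213391066 0.06731564281062882
circ 13.1375 [ 0.53929399 -0.00209325  0.102     ] 0.04375157100374428 0.07288291006877749
circ 9.8375 [0.56329588 0.05994945 0.102     ] 0.02302963958207411 0.00966908109476703
```

Against the pointer line, the jug body's centre is within about 1 mm, and its handle sticks out to one side. I'll turn 3° more to allow for the handle's effect on the jug's origin, then hand in.

Call:
{"op": "move_arm", "data": {
  "travel": [
    [0,0,0],
    [0,0,0],
    [0,0,0],
    [0,0,0],
    [0,0,0],
    [0,0,0],
    [0,0,0],
    [0,0,0]
  ],
  "twist": [
    [0,0,1],
    [0,0,1],
    [0,0,1],
    [0,0,0],
    [0,0,0],
    [0,0,0],
    [0,0,0],
    [0,0,0]
  ],
  "claw": [255,255,255,255,255,255,255,255]
}}

```text
time_s: 21.5
ee_pos: [0.5872, 0.0677, 0.1524]
eef_rot: [-2.886, 1.241, -0.001]
wrist_force: [-3.3, -1.0, 6.2]
finger_gap: 0.0143
grasp_force: 47.5
```

```bash
python3 -c "
from h import *
o=observe();print(o['grasp_force'],abs(o['joint_velocities']).max());print(bot.close_job())"
```

```text
47.46523183395766 0.001211614942048191
the job is handed in; nothing more can be done
None
```

I handed the job in at about 21.5 s: the button was pressed, sprang back and turned about 69° (1.2 rad) clockwise to its stop, and the milk jug is at the front pointer with the arm holding the grip still at 47 N; no verdict came back, and the jug's origin should be about 4 mm from the pointer line (14 mm allowed).

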